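Push the tin through the flap of the tin store

ROBOT

A 6-joint arm with a two-finger parallel gripper is mounted at the origin on a cart in front of the work surface, level with it; the furniture and walls round the work are solid. World frame = base frame: x ahead of the robot, y to its left, z up, the work surface at z = 0. Lengths are in m, angles in rad, forces in N, time in s.
With the tool pointing down it reaches from about 0.325 to 0.85 m from the base axis. Payload 4.4 kg.
Tool frame: the origin (TCP) lies midway between the tips of the shut fingers; the grasp point (between the pads) lies 19 mm behind it; x points along the fingers, z is the direction in which the jaws open and shut, and the axes are right-handed (so a half turn about x gives the same grasp; the last joint's range is limited). The gripper opens to 94 mm and grips with 3 to 60 N. Pads are 16 mm wide; open, the fingers measure 119 mm over their backs; the gripper's body (75 mm by 177 mm) begins 78 mm behind the grasp point.
Start: joints at [-1.403, 0.207, 1.542, -0, 1.393, -0.15], TCP at [0.18, -0.546, 0.175] pointing down, gripper open.
Joint ranges: [-2.73, 2.73], [-0.86, 2.22], [0.23, 2.46], [-1.11, 4.25], [0.08, 2.63], [-2.82, 2.82]. Speed limits (rad/s): [2.79, 2.79, 3.14, 3.14, 3.14, 3.14].

INTERFACE

Orientations are given as [roll, pitch, yaw] about the fixed x, y, z axes, in that order (R = Rz(yaw) Ry(pitch) Rx(roll)).
In Python, from cell import state, optics, close_job gives the robot as it stands.
- The arm moves only by the tool carry_out, never from a script. Its argument "rows" is a list of rows, each an object of numbers: "dx", "dy", "dz": the shift along the tool's x, y, z in m; "ax", "ay", "az": the turn, a rotation vector about the tool's x, y, z in degrees; "fingers": the opening in per cent of the stroke, from 0 (shut) to 100 (fully open). A call has 1 to 20 rows; each row is the pose to reach, as a shift and turn from the pose measured when the call began, along the tool's axes at that moment; what a row does not reach only later rows make up. A row lasts 1/10 s, in which the tool goes at most 50 mm and 8.59 degrees, less where a joint would pass 70% of its speed; a pose out of reach is approached as far as the arm can. A call with a gripper value outside its range is refused whole. The fingers move at their own pace and stop on an object; "grip_force" is the grip in N (left out, the last holds). Time passes only in rows, so rows that repeat a pose let the fingers close. It gives the time, the measured TCP pose, the force and the opening at its end, in the units of the state.
- state(): the state, without advancing time (a new reading comes with each control period).
- optics.get_image(name): name is "side" or "top" or "wrist"; returns the picture (420x560x3 uint8, red, green, blue); there is no depth.
- optics.calibration(name): a dict with "intrinsics" (3x3 intrinsics, pixels), "distortion" ([k1, k2, p1, p2, k3] as OpenCV has them; the pictures are not rectified), "eye" and "orientation" of the camera in the world. Camera axes: x right, y down, z forward; pixel columns grow to the right and rows downward; lengths in m; the calibration is good to about 2 mm. A picture is of the moment at which its call begins: read the wrist's pose just before it. calibration takes no time and is no camera call; for the wrist camera it gives the pose at the moment of the call.
- close_job(): hands the job in, once; it reports no verdict.
The state is a dict: "time": time; "qpos": joint angles; "joint_velocities": joint speeds; "effort": joint torques, N m; "tcp_pos": TCP position; "tool_rot": TCP orientation; "wrist_force": force on the tool from outside, world axes, zero at the start; "moment": the same for the moment, N m; "gripper_width": opening from 0.0 (shut) to 1.0 (fully open).
Only numpy, scipy, OpenCV 4.12 (cv2) and the standard library are available. Lean on these libraries where they do the work, as an engineer would, in place of code of your own. Each camera call takes 0.05 s, during which the arm holds its last target.

TASK

Put the flat tin away in the tin store: with the fingertips push it along the feed shelf and on under the green swinging flap until it drops into the well inside, then draw the fingers back so that the flap swings shut by itself. Only push the tin, never lift it, and leave the mug, the teaspoon and the clothes peg beside the store where they are.

Things in the scene. Friction and masses are not known exactly. Their poses are not given: they have to be found in the camera images.
- tin_store: White tin store fixed to the worktop, 361 x 140 x 183 mm: open feed shelf in front, house with clear roof behind. Origin: on the worktop under the flap, on the centre line. x points along the push, from the shelf (x < 0) through the doorway (x = 0) into the house; y left of the push, z up. Shelf top: level, z = 105 mm, x = -190 to +30 mm. Side rails 12 mm above it, 126 mm apart.
- doorway (a point): Middle of the doorway at shelf height (store x = 0, y = 0, z = 105 mm). The rails close in over the last 56 mm to its posts, 106 mm apart. Posts and lintel are 10 mm thick in x (-5 to +5); lintel underside 66 mm and top 78 mm above this point. Fingers going past x = -5 mm should lean back 20 to 40 degrees, tips ahead. 8 mm of free height under the shut flap.
- shelf_edge (a point): Middle of the shelf's inner edge (store x = 30 mm, z = 105 mm). Beyond it is the well, x = 30 to 166 mm, floor at z = 8 mm. The tin tips over the edge and drops in by itself soon after its centre passes it; its back is then about at x = -10 to 0 mm, so the fingertips follow it into the doorway and at most 15 mm past its middle.
- flap (a joint): Green gravity flap filling the doorway, 101 mm wide, 55 mm high, 4 mm thick, 40 g, hung from a level hinge at store x = 0, z = 168 mm. 0 = hanging shut; grows as it swings inward and up, to 1.45 rad; it does not open outward. No spring or catch: the pushed tin swings it open (to about 1.1 rad as it rides on the tin) and it falls shut by its weight when nothing holds it.
- tin_center (a point): Centre (18 mm above the underside) of the flat round tin with an ochre band, 85 mm in diameter, 37 mm high, about 0.2 kg, standing flat on the feed shelf in front of the flap; it slides when pushed low at its back. Wall cabinets hang 0.5 m above the back of the worktop (from about 0.6 m ahead of the robot on): keep the wrist off them.
- tin: The same tin; origin at the centre of its underside, z up along its axis.
- mug: White mug with yellow stripes, 86 mm wide, 120 mm with the handle, 101 mm high, standing on the worktop to the right of the feed shelf (bystander). Origin: centre of its underside.
- teaspoon: Steel teaspoon, 130 x 27 x 11 mm, lying on the worktop to the right of the house (bystander). Origin: centre of its underside.
- pegs: Wooden clothes peg, 15 x 72 x 12 mm, lying on the worktop to the left of the house (bystander). Origin: centre of its underside.
Mind the look-alikes: they are no part of the job. Of the things that look like the tin, the larger one is meant.

How it is judged:
On the way, in this order (a step that is already met when the one before it is completed fails the run):
1. the flap is swung open with the tin in the doorway (value of joint flap above 0.5 rad and x of tin_center in the frame of tin_store above -0.045 m), for 0.1 s.
2. the tin has dropped off the shelf into the well (x of tin_center in the frame of tin_store above 0.045 m and z of tin_center in the frame of tin_store below 0.095 m), for 0.2 s.
At the end, for the whole second after the job is handed in: The tin lies at rest in the well inside the store (its centre past the shelf's inner edge and below the shelf's top), and the flap hangs shut (below 0.1 rad) (all of step 2 and x of tin_center in the frame of tin_store below 0.166 m and y of tin_center in the frame of tin_store between -0.063 and 0.063 m and value of joint flap below 0.1 rad and linear speed of tin below 0.02 m/s); the robot touches nothing.
It fails at once if the tin is lifted more than 18 mm off the shelf (z of tin_center in the frame of tin_store above 0.141 m).
It fails at once if the mug is moved more than 20 mm or tipped (distance of mug from where it was at the start of the episode above 0.02 m or angle between mug's own z axis and vertical above 0.3 rad).
It fails at once if the teaspoon is moved more than 20 mm (distance of teaspoon from where it was at the start of the episode above 0.02 m).
It fails at once if the clothes peg is moved more than 20 mm (distance of pegs from where it was at the start of the episode above 0.02 m).
It also fails if it takes over 45 s, if anything falls off the work surface, if the arm or the gripper's body presses on something with over 40 N, if the wrist force passes 120 N, or if a joint passes its speed limit or range.

## Working session

There is one attempt and no reset: what is moved stays moved. The work goes in short steps, Python scripts to look and compute and a tool call to move; the robot and the scene stay as the last step left them, time stands still between calls to the robot, and variables do not carry over. Pictures are saved under pics/ and viewed, and the job is handed in when it is done.

Besides the shell and the picture viewer there is one more tool, called after ">>>" in YAML: its name, and indented under it one key for each argument. carry_out: Moves the arm, as the interface text tells. Its arguments: {"type":"object","properties":{"rows":{"type":"array","items":{"type":"object","properties":{"dx":{"type":"number"},"dy":{"type":"number"},"dz":{"type":"number"},"ax":{"type":"number"},"ay":{"type":"number"},"az":{"type":"number"},"fingers":{"type":"number"}}}},"grip_force":{"type":"number"}},"required":["rows"]}

```bash
mkdir -p pics; ls
python3 - <<'E'
from cell import state, optics
import cv2
s=state(); print({k:s[k] for k in ('time','qpos','tcp_pos','tool_rot','gripper_width')})
for n in ('side','top','wrist'):
    c=optics.calibration(n); print(n,c)
    im=optics.get_image(n); cv2.imwrite(f'pics/{n}0.png',im[:,:,::-1])
E
```

```text
pics
{'time': 0.0, 'qpos': array([-1.40250119e+00,  2.07423235e-01,  1.54294135e+00, -3.14397813e-05,
        1.39347291e+00, -1.50504364e-01]), 'tcp_pos': array([ 0.18004927, -0.54517032,  0.17379502]), 'tool_rot': array([3.00486757, 1.56855127, 1.75287632]), 'gripper_width': 0.997005874865418}
side {'intrinsics': array([[392.95334114,   0.        , 283.48205993],
       [  0.        , 392.95334114, 206.93797819],
       [  0.        ,   0.        ,   1.        ]]), 'distortion': array([-0.07689173,  0.        ,  0.        ,  0.        ,  0.        ]), 'eye': array([0.19096742, 0.59588104, 0.74747189]), 'orientation': array([-2.28757692, -0.01698731, -2.56983727])}
top {'intrinsics': array([[462.39686558,   0.        , 290.04393558],
       [  0.        , 462.39686558, 205.98447677],
       [  0.        ,   0.        ,   1.        ]]), 'distortion': array([-0.16016246,  0.        ,  0.        ,  0.        ,  0.        ]), 'eye': array([4.55325050e-01, 7.73601676e-04, 1.08851113e+00]), 'orientation': array([-3.06282138e+00, -1.20812019e-03, -1.55090470e+00])}
wrist {'intrinsics': array([[353.8576327 ,   0.        , 289.1585737 ],
       [  0.        , 353.8576327 , 216.69568384],
       [  0.        ,   0.        ,   1.        ]]), 'distortion': array([-0.06060706,  0.        ,  0.        ,  0.        ,  0.        ]), 'eye': array([ 0.2428127 , -0.52282487,  0.38405031]), 'orientation': array([ 2.91218659e+00,  6.21684204e-04, -1.25289189e+00])}
```

View pics/side0.png

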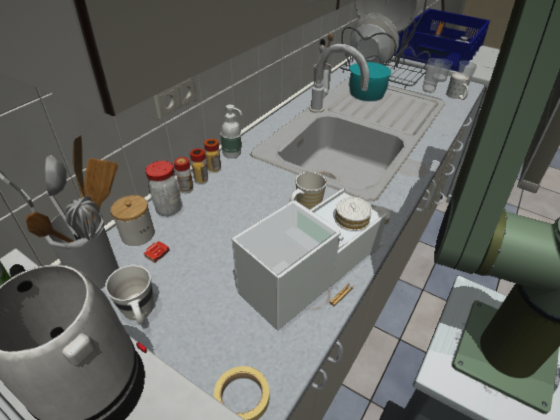

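View pics/top0.png

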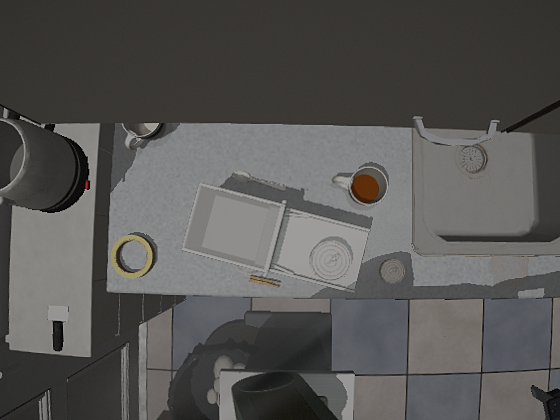

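View pics/wrist0.png

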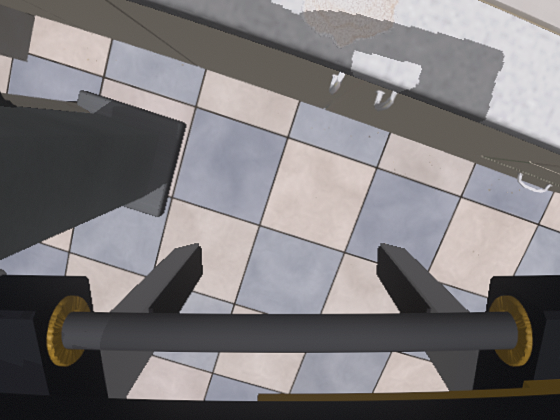

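The top view shows the store lying left–right in the image: the house is at about (235,225), the shelf at about (320,248) and the tin at about (331,259). The mug is at (367,187), the spoon at (262,182), the peg at (265,280) and a smaller look-alike lid at (392,270). I'll enlarge it.

Run:
```python
import cv2
im=cv2.imread('pics/top0.png')
c=im[160:300,170:410]; cv2.imwrite('pics/top0c.png',cv2.resize(c,None,fx=3.3,fy=3.3,interpolation=cv2.INTER_CUBIC))
im=cv2.imread('pics/side0.png')
c=im[160:330,220:400]; cv2.imwrite('pics/side0c.png',cv2.resize(c,None,fx=3.5,fy=3.5,interpolation=cv2.INTER_CUBIC))
```

```text
(no output)
```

View pics/top0c.png

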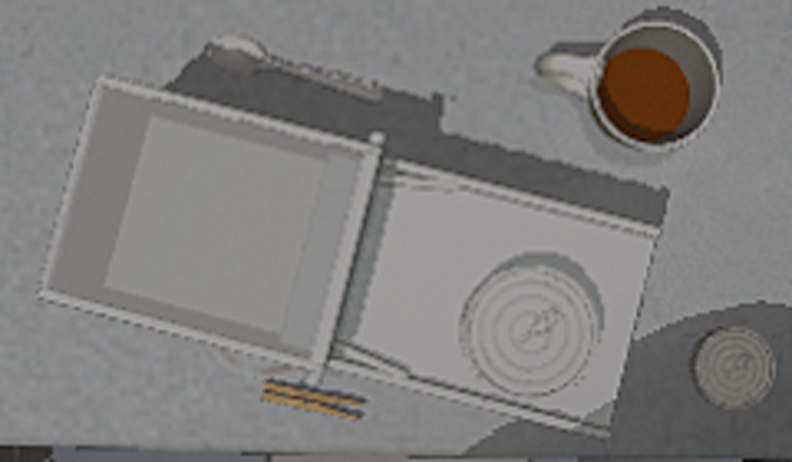

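View pics/side0c.png

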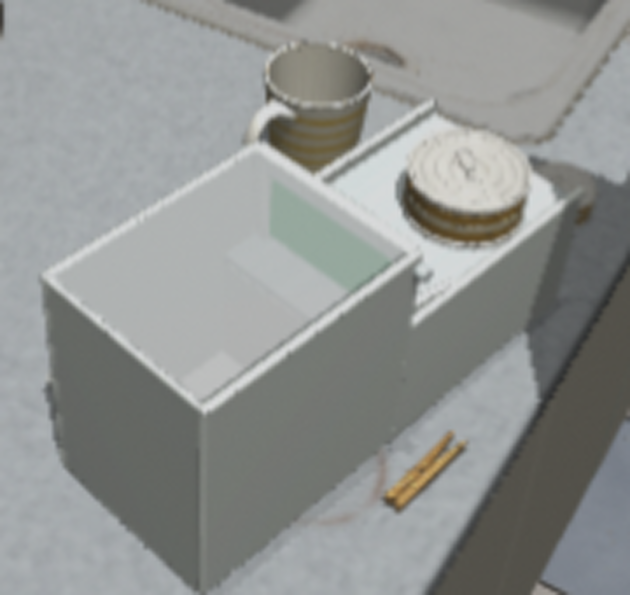

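```bash
cat > h.py <<'E'
import numpy as np, cv2
from scipy.spatial.transform import Rotation as R
from scipy.optimize import least_squares
from cell import state, optics
def ray(c,px):
    u=cv2.undistortPoints(np.array([[px]],float),c['intrinsics'],c['distortion'])[0,0]
    return R.from_euler('xyz',c['orientation']).apply([u[0],u[1],1.])
def at_z(c,px,z):
    d=ray(c,px); e=np.array(c['eye']); return e+d*(z-e[2])/d[2]
def proj(c,P):
    r=R.from_euler('xyz',c['orientation']); p=r.inv().apply(np.atleast_2d(P)-c['eye'])
    return cv2.projectPoints(p[:,None,:],np.zeros(3),np.zeros(3),c['intrinsics'],c['distortion'])[0][:,0]
def S2W(pose,P):
    x,y,a=pose; P=np.atleast_2d(P); c,s=np.cos(a),np.sin(a)
    return np.c_[x+c*P[:,0]-s*P[:,1], y+s*P[:,0]+c*P[:,1], P[:,2]]
E
python3 - <<'E'
from h import *
t=optics.calibration('top'); s=optics.calibration('side')
f=lambda p:(170+p[0]/3.3,160+p[1]/3.3)
g=lambda p:(220+p[0]/3.5,160+p[1]/3.5)
T=[((100,77),(.171,-.07,.183)),((42,295),(.171,.07,.183)),((660,232),(-.19,-.07,.117)),((608,437),(-.19,.07,.117))]
Sd=[((205,410),(.171,.07,.183)),((45,278),(.171,-.07,.183)),((203,590),(.171,.07,0)),((583,190),(-.19,.07,.117)),((433,103),(-.19,-.07,.117))]
for nm,L,ff,c in (('top',T,f,t),('side',Sd,g,s)):
    for p,q in L: print(nm,q,at_z(c,ff(p),q[2]).round(4))
def res(x):
    out=[]
    for L,ff,c in ((T,f,t),(Sd,g,s)):
        out.append(proj(c,S2W(x,[q for _,q in L]))-np.array([ff(p) for p,_ in L]))
    return np.concatenate(out).ravel()
r=least_squares(res,[.38,0,1.3]); print(r.x,np.degrees(r.x[2])); print(r.fun.reshape(-1,2).round(1))
np.save('pose.npy',r.x)
def inv(W):
    x,y,a=r.x; d=W[:2]-[x,y]; return np.array([np.cos(a)*d[0]+np.sin(a)*d[1],-np.sin(a)*d[0]+np.cos(a)*d[1],W[2]])
for nm,W in (('top',at_z(t,f((532,330)),.142)),('side',at_z(s,g((468,171)),.142)),('mug',at_z(t,f((655,87)),.101)),('small',at_z(t,f((735,366)),.04))): print(nm,W.round(4),inv(W).round(4))
E
```

```text
top (0.171, -0.07, 0.183) [0.5683 0.1801 0.183 ]
top (0.171, 0.07, 0.183) [0.4368 0.2107 0.183 ]
top (-0.19, -0.07, 0.117) [ 0.4839 -0.1686  0.117 ]
top (-0.19, 0.07, 0.117) [ 0.353 -0.137  0.117]
side (0.171, 0.07, 0.183) [0.4358 0.2142 0.183 ]
side (0.171, -0.07, 0.183) [0.564  0.1851 0.183 ]
side (0.171, 0.07, 0) [0.4391 0.2086 0.    ]
side (-0.19, 0.07, 0.117) [ 0.3517 -0.1348  0.117 ]
side (-0.19, -0.07, 0.117) [ 0.4813 -0.1635  0.117 ]
[0.46268699 0.03081434 1.33363742] 76.4117958404712
[[-0.2 -1.3]
 [-1.4  1. ]
 [ 0.8 -1. ]
 [ 0.2  1.5]
 [ 0.7 -0. ]
 [-1.3 -2.7]
 [ 0.4  2.7]
 [ 1.  -0.3]
 [-0.5 -2. ]]
top [ 0.4211 -0.0851  0.142 ] [-0.1225  0.0132  0.142 ]
side [ 0.4176 -0.0803  0.142 ] [-0.1186  0.0177  0.142 ]
mug [ 0.5792 -0.1675  0.101 ] [-0.1654 -0.1598  0.101 ]
small [ 0.3946 -0.2354  0.04  ] [-0.2748  0.0036  0.04  ]
```

```bash
cat >> h.py <<'E'
pose=np.load('pose.npy')
def target(sx,sy,sz,lean,sign):
    a=pose[2]; fx=np.array([np.cos(a),np.sin(a),0]); fy=np.array([-np.sin(a),np.cos(a),0])
    l=np.radians(lean); X=np.sin(l)*fx-np.cos(l)*np.array([0,0,1]); Z=sign*fy
    M=np.c_[X,np.cross(Z,X),Z]
    return S2W(pose,[sx,sy,sz])[0],R.from_matrix(M)
def W2S(W):
    x,y,a=pose; d=np.array(W)[:2]-[x,y]; return np.array([np.cos(a)*d[0]+np.sin(a)*d[1],-np.sin(a)*d[0]+np.cos(a)*d[1],W[2]])
def rel(p,r):
    s=state(); r0=R.from_euler('xyz',s['tool_rot'])
    return r0.inv().apply(p-s['tcp_pos']).round(4),np.degrees((r0.inv()*r).as_rotvec()).round(2)
def show():
    s=state(); r0=R.from_euler('xyz',s['tool_rot']); M=r0.as_matrix()
    x,y,a=pose; Q=np.array([[np.cos(a),np.sin(a),0],[-np.sin(a),np.cos(a),0],[0,0,1]])
    print('t',s['time'],'store',W2S(s['tcp_pos']).round(4),'tcp',s['tcp_pos'].round(4),'F',s['wrist_force'].round(1),'w',round(s['gripper_width'],3)); print('q',s['qpos'].round(2)); print('tool axes in store (cols)',(Q@M).round(3).tolist())
E
python3 - <<'E'
from h import *
show(); print(R.from_euler('xyz',state()['tool_rot']).as_matrix().round(2))
s=state(); c=optics.calibration('wrist'); print('cam in tool',R.from_euler('xyz',s['tool_rot']).inv().apply(c['eye']-s['tcp_pos']))
for sg in (1,-1):
  for le in (0,28): print(sg,le,rel(*target(-.215,.015,.28,le,sg)))
E
```

```text
t 0.15 store [-0.6264  0.1393  0.1741] tcp [ 0.1801 -0.5454  0.1741] F [-0.1  1.  -0.6] w 1.001
q [-1.4   0.21  1.54 -0.    1.39 -0.15]
tool axes in store (cols) [[0.002, 0.528, -0.849], [0.001, -0.849, -0.528], [-1.0, 0.0, -0.002]]
[[-0.    0.95  0.31]
 [ 0.    0.31 -0.95]
 [-1.    0.   -0.  ]]
cam in tool [-0.21012053  0.06665989 -0.00205629]
1 0 (array([-0.1054,  0.3228, -0.284 ]), array([ 1.2186e+02, -7.0000e-02,  1.0000e-01]))
1 28 (array([-0.1054,  0.3228, -0.284 ]), array([119. ,  29.6, -16.4]))
-1 0 (array([-0.1054,  0.3228, -0.284 ]), array([-58.14,  -0.08,  -0.06]))
-1 28 (array([-0.1054,  0.3228, -0.284 ]), array([-56.96,  14.11,  25.47]))
```

The fit puts the store at (0.463, 0.031) with a yaw of 76.4°. The tin is at about store (-0.121, +0.015). First I'll move up and behind the tin, leaning 28°, with the fingers part-closed.

>>> carry_out:
  rows:
    - {"dx":-0.05,"dy":0,"dz":0,"fingers":40}
    - {"dx":-0.1,"dy":0.02,"dz":-0.02,"ax":-4,"ay":1,"az":2,"fingers":40}
    - {"dx":-0.105,"dy":0.05,"dz":-0.045,"ax":-10,"ay":2.5,"az":4.5,"fingers":40}
    - {"dx":-0.105,"dy":0.081,"dz":-0.071,"ax":-15,"ay":3.7,"az":6.7,"fingers":40}
    - {"dx":-0.105,"dy":0.113,"dz":-0.1,"ax":-20,"ay":5,"az":9,"fingers":40}
    - {"dx":-0.105,"dy":0.145,"dz":-0.128,"ax":-26,"ay":6.4,"az":11.6,"fingers":40}
    - {"dx":-0.105,"dy":0.177,"dz":-0.156,"ax":-32,"ay":7.9,"az":14.3,"fingers":40}
    - {"dx":-0.105,"dy":0.21,"dz":-0.185,"ax":-38,"ay":9.4,"az":17,"fingers":40}
    - {"dx":-0.105,"dy":0.242,"dz":-0.213,"ax":-43,"ay":10.6,"az":19.2,"fingers":40}
    - {"dx":-0.105,"dy":0.274,"dz":-0.241,"ax":-48,"ay":11.9,"az":21.5,"fingers":40}
    - {"dx":-0.105,"dy":0.3,"dz":-0.264,"ax":-53,"ay":13.1,"az":23.7,"fingers":40}
    - {"dx":-0.105,"dy":0.323,"dz":-0.284,"ax":-57,"ay":14.1,"az":25.5,"fingers":40}
    - {"dx":-0.105,"dy":0.323,"dz":-0.284,"ax":-57,"ay":14.1,"az":25.5,"fingers":40}
    - {"dx":-0.105,"dy":0.323,"dz":-0.284,"ax":-57,"ay":14.1,"az":25.5,"fingers":40}
    - {"dx":-0.105,"dy":0.323,"dz":-0.284,"ax":-57,"ay":14.1,"az":25.5,"fingers":40}

```text
invalid input
```

Run:
```python
from h import *
show()
for n in ('wrist','top'):
    c=optics.calibration(n); im=optics.get_image(n); cv2.imwrite(f'pics/{n}1.png',im[:,:,::-1])
    if n=='wrist': print(c['eye'],c['orientation'])
    print(rel(*target(-.185,.015,.125,28,-1)))
```

```text
t 0.15 store [-0.6264  0.1393  0.1741] tcp [ 0.1801 -0.5454  0.1741] F [-0.1  1.  -0.6] w 1.001
q [-1.4   0.21  1.54 -0.    1.39 -0.15]
tool axes in store (cols) [[0.002, 0.528, -0.849], [0.001, -0.849, -0.528], [-1.0, 0.0, -0.002]]
[ 0.24282215 -0.52287958  0.38419009] [ 2.91214580e+00  3.41029655e-04 -1.25289271e+00]
(array([ 0.0497,  0.3386, -0.3094]), array([-56.96,  14.13,  25.48]))
(array([ 0.0498,  0.3386, -0.3096]), array([-56.95,  14.15,  25.5 ]))
```

View pics/wrist1.png

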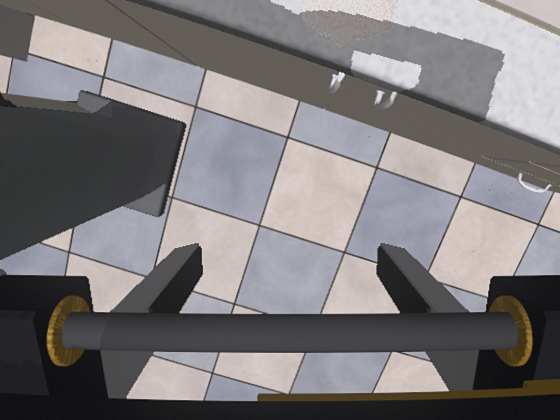

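View pics/top1.png

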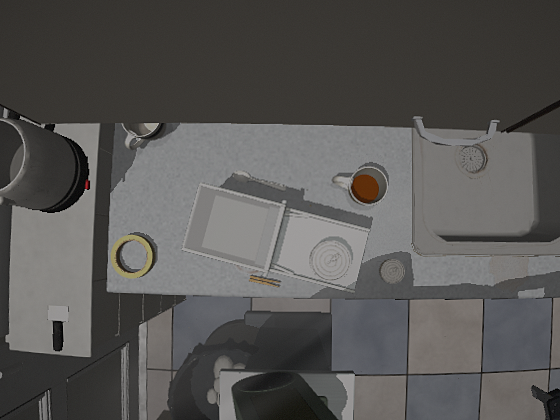

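The whole call was refused and nothing moved, probably because the first row left out the turn values. I'll send complete rows.

>>> carry_out:
  rows:
    - {"dx":-0.05,"dy":0,"dz":0,"ax":0,"ay":0,"az":0,"fingers":40}
    - {"dx":-0.1,"dy":0.02,"dz":-0.02,"ax":-4,"ay":1,"az":2,"fingers":40}
    - {"dx":-0.105,"dy":0.05,"dz":-0.045,"ax":-10,"ay":2.5,"az":4.5,"fingers":40}
    - {"dx":-0.105,"dy":0.081,"dz":-0.071,"ax":-15,"ay":3.7,"az":6.7,"fingers":40}
    - {"dx":-0.105,"dy":0.113,"dz":-0.1,"ax":-20,"ay":5,"az":9,"fingers":40}
    - {"dx":-0.105,"dy":0.145,"dz":-0.128,"ax":-26,"ay":6.4,"az":11.6,"fingers":40}
    - {"dx":-0.105,"dy":0.177,"dz":-0.156,"ax":-32,"ay":7.9,"az":14.3,"fingers":40}
    - {"dx":-0.105,"dy":0.21,"dz":-0.185,"ax":-38,"ay":9.4,"az":17,"fingers":40}
    - {"dx":-0.105,"dy":0.242,"dz":-0.213,"ax":-43,"ay":10.6,"az":19.2,"fingers":40}
    - {"dx":-0.105,"dy":0.274,"dz":-0.241,"ax":-48,"ay":11.9,"az":21.5,"fingers":40}
    - {"dx":-0.105,"dy":0.3,"dz":-0.264,"ax":-53,"ay":13.1,"az":23.7,"fingers":40}
    - {"dx":-0.105,"dy":0.323,"dz":-0.284,"ax":-57,"ay":14.1,"az":25.5,"fingers":40}
    - {"dx":-0.105,"dy":0.323,"dz":-0.284,"ax":-57,"ay":14.1,"az":25.5,"fingers":40}
    - {"dx":-0.105,"dy":0.323,"dz":-0.284,"ax":-57,"ay":14.1,"az":25.5,"fingers":40}
    - {"dx":-0.105,"dy":0.323,"dz":-0.284,"ax":-57,"ay":14.1,"az":25.5,"fingers":40}

```text
time: 1.75
tcp_pos: [0.3976, -0.1756, 0.2798]
tool_rot: [1.569, 1.084, 1.331]
wrist_force: [-0.4, 0.0, 0.3]
gripper_width: 0.398
```

Run:
```python
from h import *
show()
for n in ('wrist','top'):
    c=optics.calibration(n); im=optics.get_image(n); cv2.imwrite(f'pics/{n}2.png',im[:,:,::-1])
    if n=='wrist': print(c['eye'].tolist(),c['orientation'].tolist()); np.save('wc2.npy',np.r_[c['eye'],c['orientation']])
print(rel(*target(-.19,.015,.125,28,-1)))
```

```text
t 1.75 store [-0.216   0.0148  0.2798] tcp [ 0.3976 -0.1756  0.2798] F [-0.4  0.   0.3] w 0.398
q [-0.94 -0.01  1.65  0.38  1.81 -0.67]
tool axes in store (cols) [[0.468, 0.884, -0.001], [-0.001, -0.0, -1.0], [-0.884, 0.468, 0.001]]
[0.3881607957127609, -0.21229014188313755, 0.496317800594951] [-2.8855483373138977, -0.002113285059921921, -0.23889157876965905]
(array([ 0.1491, -0.0495, -0.0004]), array([-0.04,  0.09,  0.07]))
```

View pics/wrist2.png

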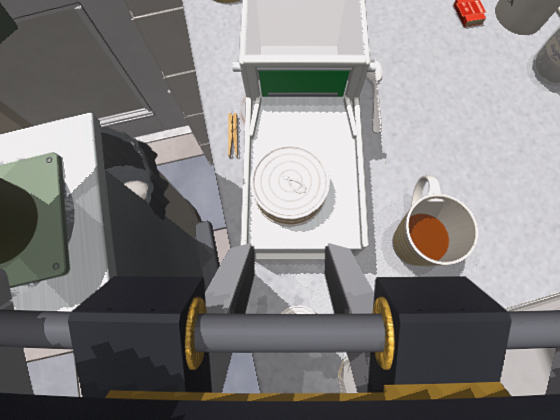

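View pics/top2.png

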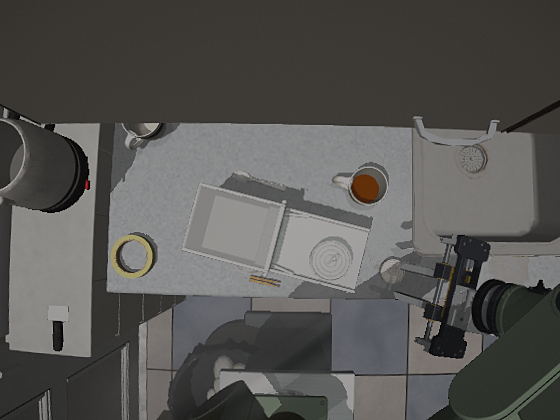

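The wrist view shows the shelf straight ahead, with the tin top at about (291,184), the green flap at about (305,83) and the shelf end at about y=248. I'll use it to check the store's y and the tin.

Run:
```python
import cv2
im=cv2.imread('pics/wrist2.png')
c=im[55:265,215:395]; cv2.imwrite('pics/wrist2c.png',cv2.resize(c,None,fx=2.8,fy=2.8,interpolation=cv2.INTER_CUBIC))
```

```text
(no output)
```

View pics/wrist2c.png

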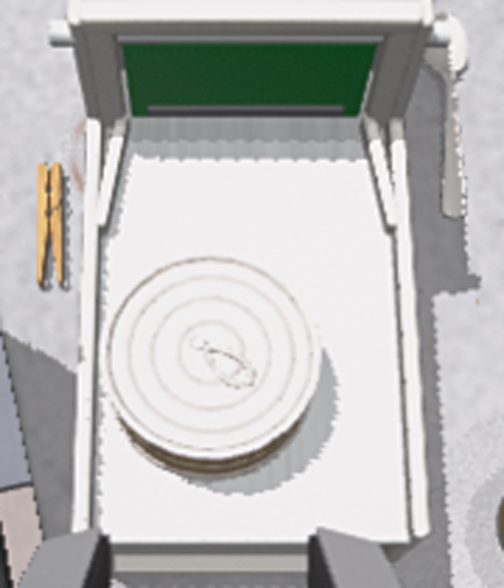

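Run:
```python
from h import *
c=optics.calibration('wrist'); v=np.load('wc2.npy'); c['eye']=v[:3]; c['orientation']=v[3:]
f=lambda p:(215+p[0]/2.8,55+p[1]/2.8)
for nm,p,z in (('tin',(214,358),.142),('tin L',(107,358),.142),('tin R',(321,358),.142),('back',(214,461),.142),('flapL',(132,117),.113),('flapR',(365,117),.113),('railL in',(93,535),.117),('railR in',(413,535),.117),('railL out',(73,533),.117),('railR out',(430,533),.117),('edge',(250,543),.105)):
    print(nm,W2S(at_z(c,f(p),z)).round(4))
```

```text
tin [-0.1239  0.0119  0.142 ]
tin L [-0.1238  0.0525  0.142 ]
tin R [-0.1239 -0.0287  0.142 ]
back [-0.1642  0.0121  0.142 ]
flapL [1.00e-04 4.75e-02 1.13e-01]
flapR [ 0.0003 -0.0557  0.113 ]
railL in [-0.1874  0.0589  0.117 ]
railR in [-0.1876 -0.0654  0.117 ]
railL out [-0.1866  0.0666  0.117 ]
railR out [-0.1869 -0.0721  0.117 ]
edge [-0.1886 -0.0025  0.105 ]
```

Run:
```python
import numpy as np
p=np.load('pose.npy'); a=p[2]; p[:2]+=-.002*np.array([-np.sin(a),np.cos(a)]); np.save('pose.npy',p)
from h import *
for x,z in ((-.205,.2),(-.205,.114),(-.18,.114)): print(rel(*target(x,.0155,z,28,-1)))
```

```text
(array([ 0.0758, -0.0276,  0.0012]), array([-0.04,  0.09,  0.07]))
(array([ 0.1518, -0.0679,  0.0011]), array([-0.04,  0.09,  0.07]))
(array([ 0.1635, -0.0458,  0.0011]), array([-0.04,  0.09,  0.07]))
```

>>> carry_out:
  rows:
    - {"dx":0.038,"dy":-0.014,"dz":0.001,"ax":0,"ay":0,"az":0,"fingers":40}
    - {"dx":0.076,"dy":-0.028,"dz":0.001,"ax":0,"ay":0,"az":0,"fingers":40}
    - {"dx":0.105,"dy":-0.043,"dz":0.001,"ax":0,"ay":0,"az":0,"fingers":40}
    - {"dx":0.13,"dy":-0.056,"dz":0.001,"ax":0,"ay":0,"az":0,"fingers":40}
    - {"dx":0.152,"dy":-0.068,"dz":0.001,"ax":0,"ay":0,"az":0,"fingers":40}
    - {"dx":0.152,"dy":-0.068,"dz":0.001,"ax":0,"ay":0,"az":0,"fingers":40}
    - {"dx":0.152,"dy":-0.068,"dz":0.001,"ax":0,"ay":0,"az":0,"fingers":40}

```text
time: 2.55
tcp_pos: [0.4013, -0.1657, 0.1142]
tool_rot: [1.569, 1.083, 1.33]
wrist_force: [0.5, -0.7, 0.7]
gripper_width: 0.4
```

Run:
```python
from h import *
show()
for n in ('wrist','top','side'):
    c=optics.calibration(n); im=optics.get_image(n); cv2.imwrite(f'pics/{n}3.png',im[:,:,::-1])
im=cv2.imread('pics/top3.png');cv2.imwrite('pics/top3c.png',cv2.resize(im[180:310,250:450],None,fx=3.5,fy=3.5,interpolation=cv2.INTER_CUBIC))
im=cv2.imread('pics/side3.png');cv2.imwrite('pics/side3c.png',cv2.resize(im[160:310,280:440],None,fx=3.5,fy=3.5,interpolation=cv2.INTER_CUBIC))
```

```text
t 2.55 store [-0.2055  0.0155  0.1142] tcp [ 0.4013 -0.1657  0.1142] F [ 0.5 -0.7  0.7] w 0.4
q [-0.93  0.15  1.84  0.37  1.48 -0.78]
tool axes in store (cols) [[0.469, 0.883, -0.003], [-0.002, -0.002, -1.0], [-0.883, 0.469, 0.001]]
```

View pics/wrist3.png

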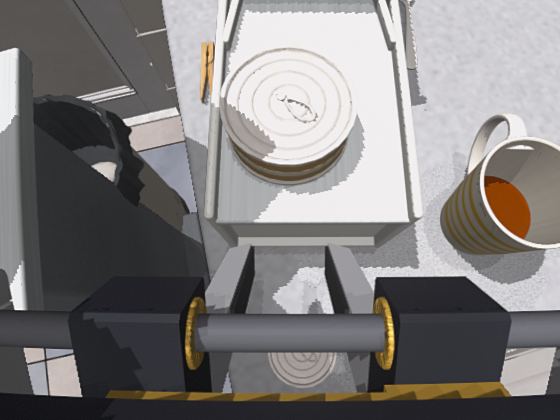

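View pics/top3c.png

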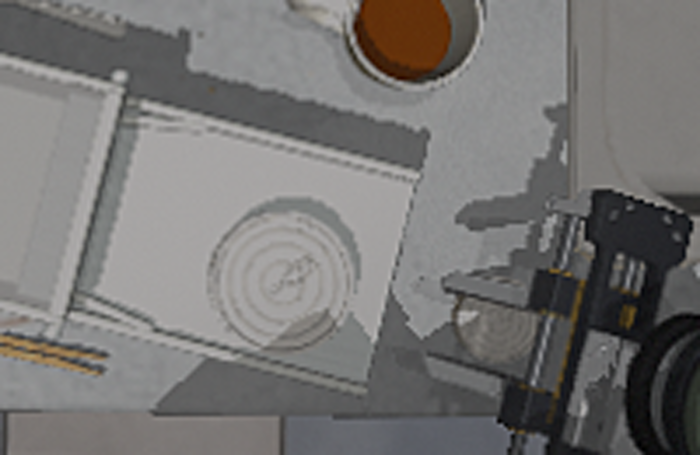

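View pics/side3c.png

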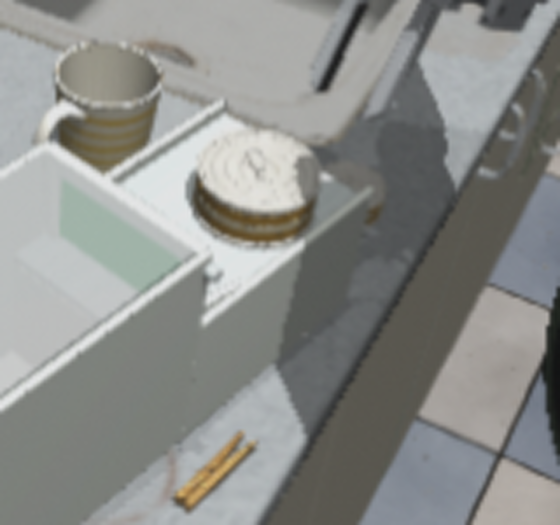

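Run:
```python
from h import *
t=optics.calibration('top');s=optics.calibration('side')
s0=state();r=R.from_euler('xyz',s0['tool_rot']);im=cv2.imread('pics/top3.png')
big=cv2.resize(im[200:310,320:450],None,fx=6,fy=6,interpolation=cv2.INTER_CUBIC)
big=cv2.convertScaleAbs(big,alpha=1.6)
for z in (.019,-.019,.0315,-.0315):
  for y in (-.008,.008):
    q=proj(t,s0['tcp_pos']+r.apply([0,y,z]))[0]; cv2.circle(big,(int((q[0]-320)*6+3),int((q[1]-200)*6+3)),3,(0,0,255),-1)
for a,b in ((-.19,-.07),(-.19,.07)):
    q=proj(t,S2W(pose,[a,b,.117]))[0]; cv2.circle(big,(int((q[0]-320)*6+3),int((q[1]-200)*6+3)),3,(0,255,0),-1)
cv2.imwrite('pics/top3d.png',big)
```

```text
(no output)
```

View pics/top3d.png

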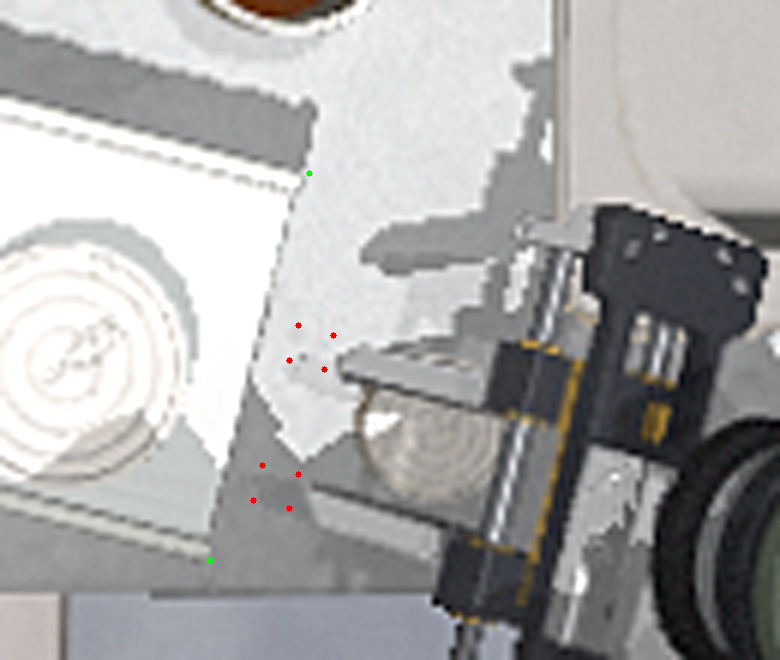

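Run:
```python
from h import *
t=optics.calibration('wrist')
s0=state();r=R.from_euler('xyz',s0['tool_rot']);im=cv2.imread('pics/wrist3.png')
u0,v0,k=200,180,4
big=cv2.resize(im[v0:v0+140,u0:u0+190],None,fx=k,fy=k,interpolation=cv2.INTER_CUBIC)
for x,col in ((0,(0,0,255)),(-.019,(255,0,0))):
 for z in (.019,-.019,.0315,-.0315):
  for y in (-.008,.008):
    q=proj(t,s0['tcp_pos']+r.apply([x,y,z]))[0]; print(x,y,z,q.round(0)); cv2.circle(big,(int((q[0]-u0)*k+2),int((q[1]-v0)*k+2)),3,col,-1)
cv2.imwrite('pics/wrist3d.png',big)
```

```text
0 -0.008 0.019 [320. 258.]
0 0.008 0.019 [320. 234.]
0 -0.008 -0.019 [259. 258.]
0 0.008 -0.019 [258. 234.]
0 -0.008 0.0315 [340. 258.]
0 0.008 0.0315 [340. 234.]
0 -0.008 -0.0315 [239. 258.]
0 0.008 -0.0315 [238. 234.]
-0.019 -0.008 0.019 [322. 270.]
-0.019 0.008 0.019 [323. 243.]
-0.019 -0.008 -0.019 [256. 270.]
-0.019 0.008 -0.019 [255. 243.]
-0.019 -0.008 0.0315 [344. 270.]
-0.019 0.008 0.0315 [345. 243.]
-0.019 -0.008 -0.0315 [234. 270.]
-0.019 0.008 -0.0315 [233. 243.]
```

View pics/wrist3d.png

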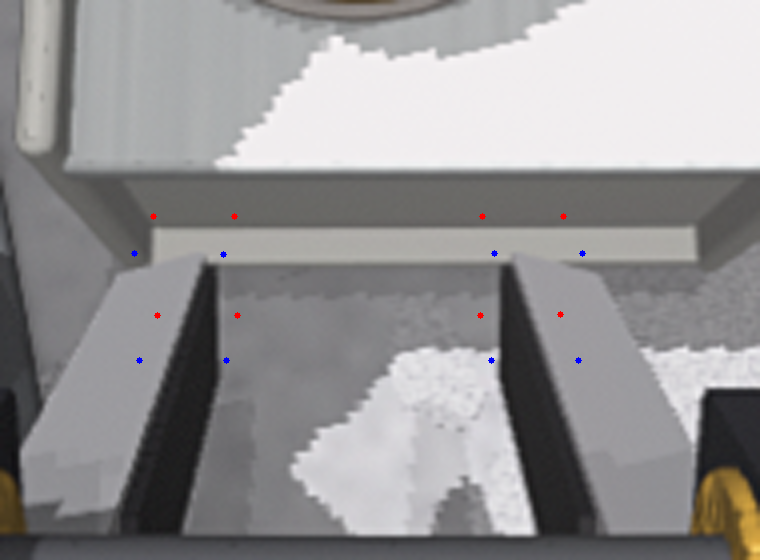

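Run:
```python
from h import *
t=optics.calibration('side')
s0=state();r=R.from_euler('xyz',s0['tool_rot']);im=cv2.imread('pics/side3.png')
u0,v0,k=340,130,6
big=cv2.resize(im[v0:v0+95,u0:u0+120],None,fx=k,fy=k,interpolation=cv2.INTER_CUBIC)
big=cv2.convertScaleAbs(big,alpha=1.4)
for x,col in ((0,(0,0,255)),(-.03,(255,0,0))):
 for z in (.019,-.019,.0315,-.0315):
  for y in (-.008,.008):
    q=proj(t,s0['tcp_pos']+r.apply([x,y,z]))[0]; cv2.circle(big,(int((q[0]-u0)*k+2),int((q[1]-v0)*k+2)),3,col,-1)
cv2.imwrite('pics/side3d.png',big)
t=optics.calibration('top');im=cv2.imread('pics/top3.png');u0,v0,k=340,220,7
big=cv2.resize(im[v0:v0+80,u0:u0+100],None,fx=k,fy=k,interpolation=cv2.INTER_CUBIC)
big=cv2.convertScaleAbs(big,alpha=1.6)
for x,col in ((0,(0,0,255)),(-.03,(255,0,0))):
 for z in (.019,-.019,.0315,-.0315):
  for y in (-.008,.008):
    q=proj(t,s0['tcp_pos']+r.apply([x,y,z]))[0]; cv2.circle(big,(int((q[0]-u0)*k+2),int((q[1]-v0)*k+2)),3,col,-1)
cv2.imwrite('pics/top3e.png',big)
```

```text
(no output)
```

View pics/side3d.png

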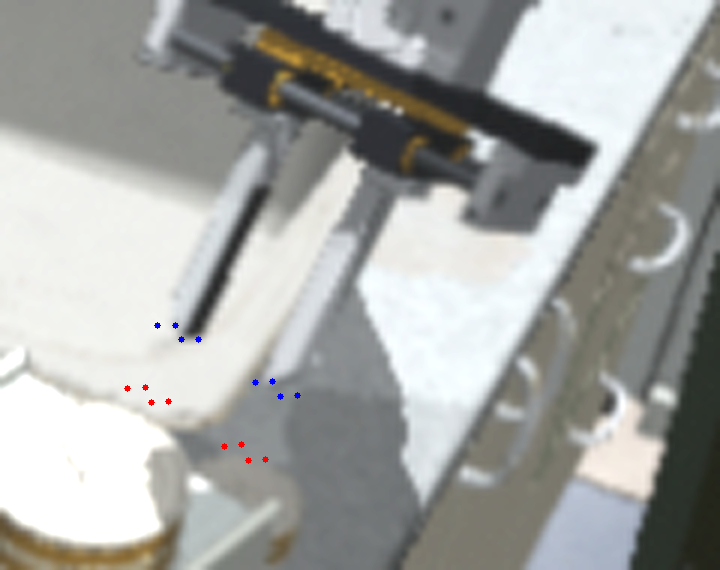

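View pics/top3e.png

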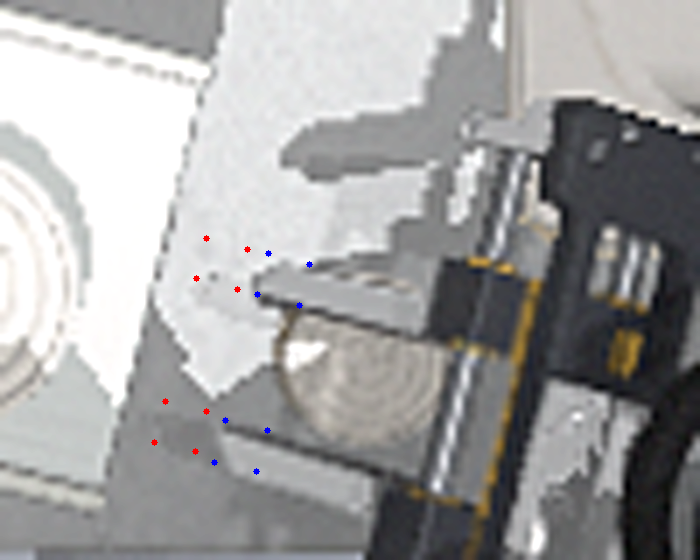

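All three cameras agree that the real fingertips end about 30 mm behind the reported TCP; my red points at the TCP are well ahead of the fingers. I'll fit that offset before pushing.

Run:
```python
from h import *
s0=state();r=R.from_euler('xyz',s0['tool_rot'])
w=optics.calibration('wrist')
obs=[((254.3,246.3),1,-1),((254.3,273.8),-1,-1),((325,246.3),1,1),((325,273.8),-1,1)]
g=.094*s0['gripper_width']/2
def f(v):
    P=[s0['tcp_pos']+r.apply([v[0],v[1]+a*.008,v[2]+b*g]) for _,a,b in obs]
    return (proj(w,P)-np.array([o[0] for o in obs])).ravel()
q=least_squares(f,[-.02,0,0]); print('wrist',q.x.round(4),q.fun.round(1))
# initial fully open picture check: tips' gap
c=optics.calibration('wrist')
# triangulate midpoint from top and side: finger end midpoints
t=optics.calibration('top');s=optics.calibration('side')
for nm,pt,ps in (('right',(340+262/7,220+285/7),(340+178/6,130+312/6)),('left',(340+225/7,220+447/7),(340+283/6,130+375/6))):
    A=[];b=[]
    for c,p in ((t,pt),(s,ps)):
        d=ray(c,p);d/=np.linalg.norm(d);M=np.eye(3)-np.outer(d,d);A.append(M);b.append(M@c['eye'])
    X=np.linalg.lstsq(np.vstack(A),np.hstack(b),rcond=None)[0]
    print(nm,X.round(4),W2S(X).round(4),'tool',r.inv().apply(X-s0['tcp_pos']).round(4))
```

```text
wrist [-0.0314  0.0023  0.0002] [-0.2 -0.4  0.5  0.5  0.2 -0.5 -0.6  0.4]
right [ 0.4216 -0.1773  0.1582] [-0.2119 -0.0069  0.1582] tool [-0.0405  0.0149  0.0214]
left [ 0.3727 -0.1688  0.1526] [-0.2152  0.0426  0.1526] tool [-0.0373  0.0094 -0.0281]
```

Run:
```python
from h import *
print(rel(*target(-.168,.0155,.088,28,-1)))
```

```text
(array([ 0.042 ,  0.021 , -0.0013]), array([0.01, 0.24, 0.19]))
```

>>> carry_out:
  rows:
    - {"dx":0.015,"dy":0.007,"dz":0,"ax":0,"ay":0,"az":0,"fingers":40}
    - {"dx":0.03,"dy":0.014,"dz":-0.001,"ax":0,"ay":0,"az":0,"fingers":40}
    - {"dx":0.042,"dy":0.021,"dz":-0.001,"ax":0,"ay":0.2,"az":0.2,"fingers":40}
    - {"dx":0.042,"dy":0.021,"dz":-0.001,"ax":0,"ay":0.2,"az":0.2,"fingers":40}
    - {"dx":0.042,"dy":0.021,"dz":-0.001,"ax":0,"ay":0.2,"az":0.2,"fingers":40}

```text
time: 3.2
tcp_pos: [0.4102, -0.1284, 0.0876]
tool_rot: [1.571, 1.081, 1.335]
wrist_force: [-0.6, 0.7, -0.2]
gripper_width: 0.399
```

Run:
```python
from h import *
show()
for n in ('wrist','side'):
    im=optics.get_image(n); cv2.imwrite(f'pics/{n}4.png',im[:,:,::-1])
im=cv2.imread('pics/side4.png');cv2.imwrite('pics/side4c.png',cv2.convertScaleAbs(cv2.resize(im[150:260,310:430],None,fx=5,fy=5,interpolation=cv2.INTER_CUBIC),alpha=1.2))
```

```text
t 3.2 store [-0.1671  0.0156  0.0876] tcp [ 0.4102 -0.1284  0.0876] F [-0.6  0.7 -0.2] w 0.399
q [-0.86  0.15  1.9   0.4   1.4  -0.76]
tool axes in store (cols) [[0.47, 0.883, 0.001], [0.001, 0.001, -1.0], [-0.883, 0.47, -0.0]]
```

View pics/wrist4.png

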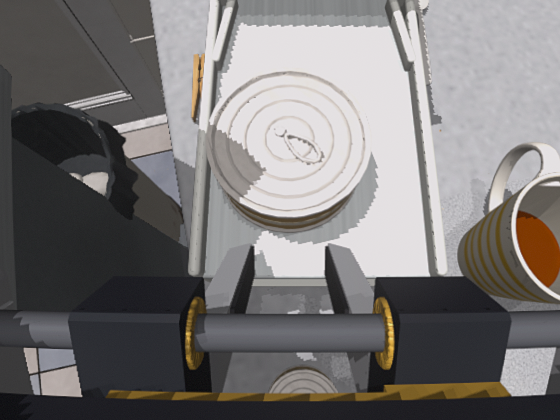

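View pics/side4c.png

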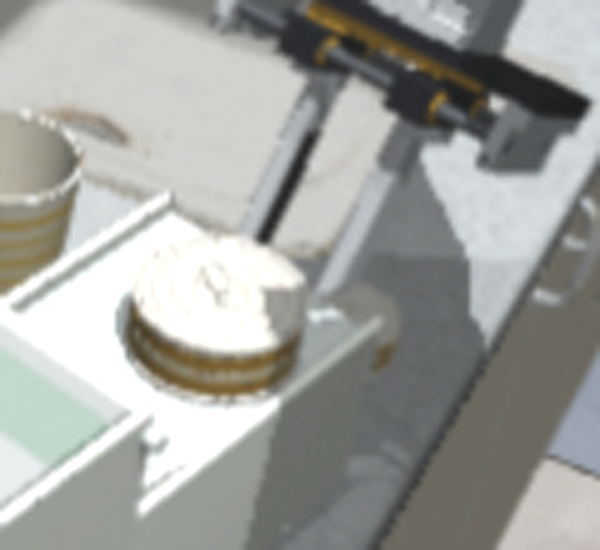

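There's no contact at a TCP height of 0.088, which is below the shelf top. That confirms the offset, so the true tips sit about 11 mm above the shelf. Next comes the first push, drifting from y=+15 mm to the centre line.

>>> carry_out:
  rows:
    - {"dx":0.004,"dy":0.0075,"dz":0,"ax":0,"ay":0,"az":0,"fingers":40}
    - {"dx":0.008,"dy":0.015,"dz":0,"ax":0,"ay":0,"az":0,"fingers":40}
    - {"dx":0.012,"dy":0.0225,"dz":0.002,"ax":0,"ay":0,"az":0,"fingers":40}
    - {"dx":0.016,"dy":0.03,"dz":0.0045,"ax":0,"ay":0,"az":0,"fingers":40}
    - {"dx":0.02,"dy":0.0375,"dz":0.007,"ax":0,"ay":0,"az":0,"fingers":40}
    - {"dx":0.024,"dy":0.045,"dz":0.0095,"ax":0,"ay":0,"az":0,"fingers":40}
    - {"dx":0.028,"dy":0.0525,"dz":0.012,"ax":0,"ay":0,"az":0,"fingers":40}
    - {"dx":0.0315,"dy":0.059,"dz":0.014,"ax":0,"ay":0,"az":0,"fingers":40}
    - {"dx":0.0315,"dy":0.059,"dz":0.014,"ax":0,"ay":0,"az":0,"fingers":40}

```text
time: 4.2
tcp_pos: [0.4403, -0.0666, 0.088]
tool_rot: [1.568, 1.082, 1.333]
wrist_force: [0.4, 0.2, -0.8]
gripper_width: 0.401
```

Run:
```python
from h import *
show()
for n in ('wrist','side'):
    im=optics.get_image(n); cv2.imwrite(f'pics/{n}5.png',im[:,:,::-1])
im=cv2.imread('pics/side5.png');cv2.imwrite('pics/side5c.png',cv2.convertScaleAbs(cv2.resize(im[150:260,300:420],None,fx=5,fy=5,interpolation=cv2.INTER_CUBIC),alpha=1.2))
```

```text
t 4.2 store [-0.1     0.0009  0.088 ] tcp [ 0.4403 -0.0666  0.088 ] F [ 0.4  0.2 -0.8] w 0.401
q [-0.72  0.13  1.93  0.44  1.35 -0.64]
tool axes in store (cols) [[0.47, 0.883, 0.001], [-0.0, 0.002, -1.0], [-0.883, 0.47, 0.001]]
```

View pics/wrist5.png

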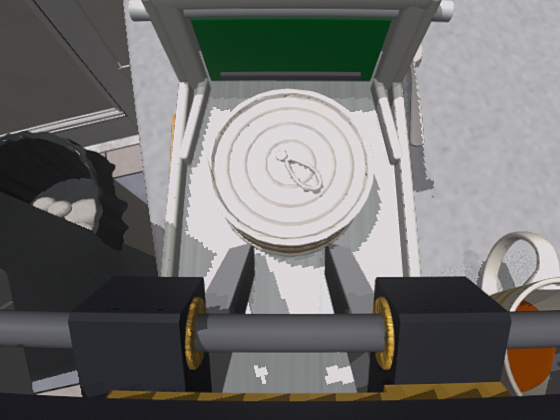

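View pics/side5c.png

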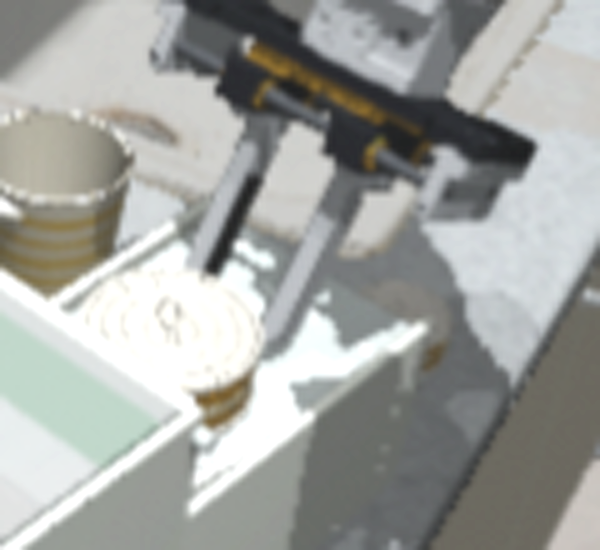

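Run:
```python
from h import *
c=optics.calibration('wrist')
for nm,p,z in (('tinL',(209,165),.142),('tinR',(373,165),.142),('front',(291,91),.142),('flapL',(206,80),.113),('flapR',(378,80),.113),('railL',(168,260),.117),('railR',(414,260),.117)):
    print(nm,W2S(at_z(c,p,z)).round(4))
```

```text
tinL [-0.0697  0.0409  0.142 ]
tinR [-0.0696 -0.0404  0.142 ]
front [-0.0275  0.0002  0.142 ]
flapL [0.0007 0.0536 0.113 ]
flapR [ 0.0009 -0.0551  0.113 ]
railL [-0.1135  0.0659  0.117 ]
railR [-0.1135 -0.0657  0.117 ]
```

The tin is centred (y≈0, x≈-0.070) and the tips are at its back. I'll push on through the flap.

>>> carry_out:
  rows:
    - {"dx":0.004,"dy":0.0075,"dz":0,"ax":0,"ay":0,"az":0,"fingers":40}
    - {"dx":0.008,"dy":0.015,"dz":0,"ax":0,"ay":0,"az":0,"fingers":40}
    - {"dx":0.012,"dy":0.0225,"dz":0.001,"ax":0,"ay":0,"az":0,"fingers":40}
    - {"dx":0.016,"dy":0.03,"dz":0.001,"ax":0,"ay":0,"az":0,"fingers":40}
    - {"dx":0.02,"dy":0.0375,"dz":0.001,"ax":0,"ay":0,"az":0,"fingers":40}
    - {"dx":0.024,"dy":0.045,"dz":0.001,"ax":0,"ay":0,"az":0,"fingers":40}
    - {"dx":0.028,"dy":0.0525,"dz":0.001,"ax":0,"ay":0,"az":0,"fingers":40}
    - {"dx":0.033,"dy":0.062,"dz":0.001,"ax":0,"ay":0,"az":0,"fingers":40}
    - {"dx":0.033,"dy":0.062,"dz":0.001,"ax":0,"ay":0,"az":0,"fingers":40}

```text
time: 5.2
tcp_pos: [0.4572, 0.0025, 0.0879]
tool_rot: [1.57, 1.081, 1.335]
wrist_force: [0.1, -1.1, 0.1]
gripper_width: 0.397
```

Run:
```python
from h import *
show()
for n in ('wrist','side'):
    im=optics.get_image(n); cv2.imwrite(f'pics/{n}6.png',im[:,:,::-1])
im=cv2.imread('pics/side6.png');cv2.imwrite('pics/side6c.png',cv2.convertScaleAbs(cv2.resize(im[140:310,220:400],None,fx=3.5,fy=3.5,interpolation=cv2.INTER_CUBIC),alpha=1.2))
```

```text
t 5.2 store [-0.0288  0.0007  0.0879] tcp [0.4572 0.0025 0.0879] F [ 0.1 -1.1  0.1] w 0.397
q [-0.58  0.1   1.96  0.48  1.29 -0.53]
tool axes in store (cols) [[0.471, 0.882, 0.002], [0.001, 0.002, -1.0], [-0.882, 0.471, 0.0]]
```

View pics/wrist6.png

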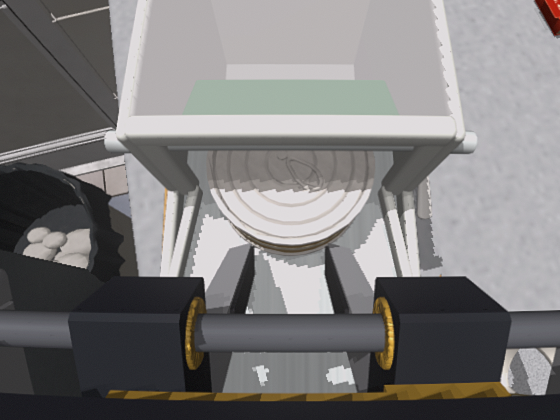

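View pics/side6c.png

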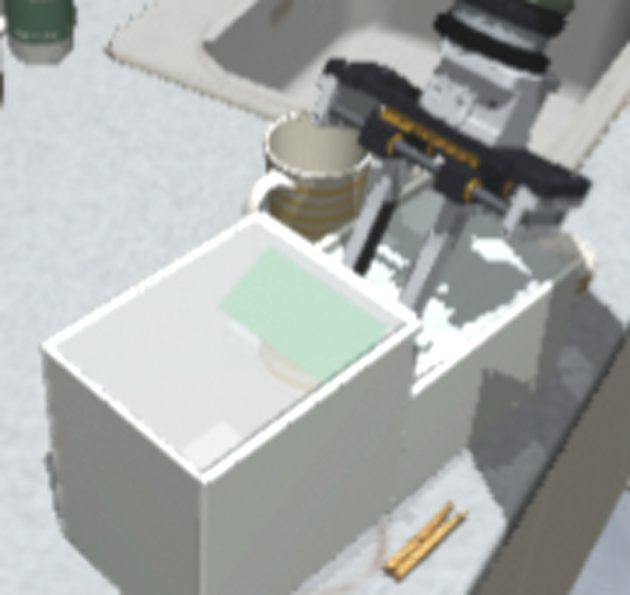

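The flap is open, lying green under the roof, with the tin under the lintel. I'll carry on slowly towards the drop.

>>> carry_out:
  rows:
    - {"dx":0.0028,"dy":0.0053,"dz":0,"ax":0,"ay":0,"az":0,"fingers":40}
    - {"dx":0.0056,"dy":0.0106,"dz":0,"ax":0,"ay":0,"az":0,"fingers":40}
    - {"dx":0.0085,"dy":0.0159,"dz":0,"ax":0,"ay":0,"az":0,"fingers":40}
    - {"dx":0.0113,"dy":0.0212,"dz":0,"ax":0,"ay":0,"az":0,"fingers":40}
    - {"dx":0.0141,"dy":0.0265,"dz":0,"ax":0,"ay":0,"az":0,"fingers":40}
    - {"dx":0.0165,"dy":0.031,"dz":0,"ax":0,"ay":0,"az":0,"fingers":40}
    - {"dx":0.0165,"dy":0.031,"dz":0,"ax":0,"ay":0,"az":0,"fingers":40}

```text
time: 6.0
tcp_pos: [0.4654, 0.0366, 0.088]
tool_rot: [1.57, 1.081, 1.335]
wrist_force: [0.6, 0.5, 1.0]
gripper_width: 0.398
```

Run:
```python
from h import *
show()
for n in ('wrist','side'):
    im=optics.get_image(n); cv2.imwrite(f'pics/{n}7.png',im[:,:,::-1])
im=cv2.imread('pics/side7.png');cv2.imwrite('pics/side7c.png',cv2.convertScaleAbs(cv2.resize(im[140:310,220:400],None,fx=3.5,fy=3.5,interpolation=cv2.INTER_CUBIC),alpha=1.2))
```

```text
t 6.0 store [0.0062 0.0007 0.088 ] tcp [0.4654 0.0366 0.088 ] F [0.6 0.5 1. ] w 0.398
q [-0.5   0.09  1.97  0.5   1.26 -0.47]
tool axes in store (cols) [[0.471, 0.882, 0.002], [0.001, 0.002, -1.0], [-0.882, 0.471, 0.0]]
```

View pics/wrist7.png

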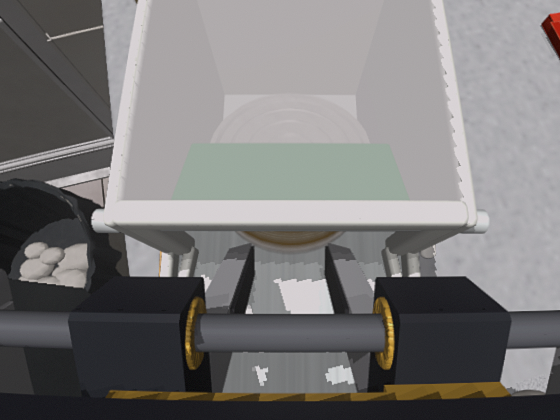

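View pics/side7c.png

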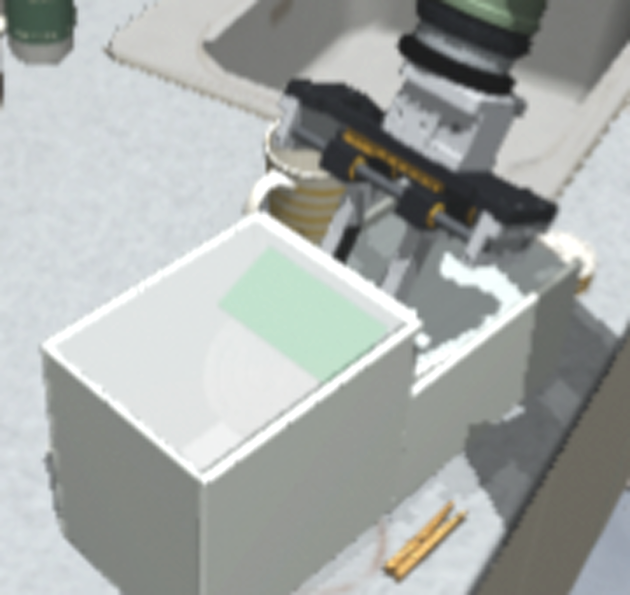

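Nearly there; the tin's centre is about at the edge. A few more millimetres.

>>> carry_out:
  rows:
    - {"dx":0.0014,"dy":0.0026,"dz":0,"ax":0,"ay":0,"az":0,"fingers":40}
    - {"dx":0.0028,"dy":0.0053,"dz":0,"ax":0,"ay":0,"az":0,"fingers":40}
    - {"dx":0.004,"dy":0.0075,"dz":0,"ax":0,"ay":0,"az":0,"fingers":40}
    - {"dx":0.004,"dy":0.0075,"dz":0,"ax":0,"ay":0,"az":0,"fingers":40}

```text
time: 6.5
tcp_pos: [0.4672, 0.0447, 0.0878]
tool_rot: [1.571, 1.081, 1.336]
wrist_force: [1.0, -0.4, -0.0]
gripper_width: 0.404
```

Run:
```python
from h import *
show()
for n in ('wrist','side'):
    im=optics.get_image(n); cv2.imwrite(f'pics/{n}8.png',im[:,:,::-1])
im=cv2.imread('pics/side8.png');cv2.imwrite('pics/side8c.png',cv2.convertScaleAbs(cv2.resize(im[140:310,220:400],None,fx=3.5,fy=3.5,interpolation=cv2.INTER_CUBIC),alpha=1.2))
```

```text
t 6.5 store [0.0146 0.0009 0.0878] tcp [0.4672 0.0447 0.0878] F [ 1.  -0.4 -0. ] w 0.404
q [-0.48  0.09  1.97  0.5   1.25 -0.45]
tool axes in store (cols) [[0.471, 0.882, 0.002], [0.001, 0.002, -1.0], [-0.882, 0.471, 0.0]]
```

View pics/wrist8.png

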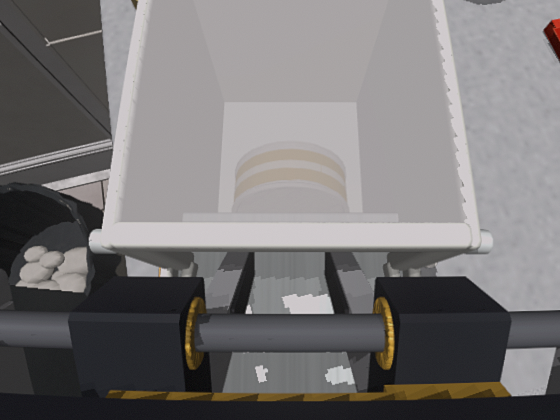

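View pics/side8c.png

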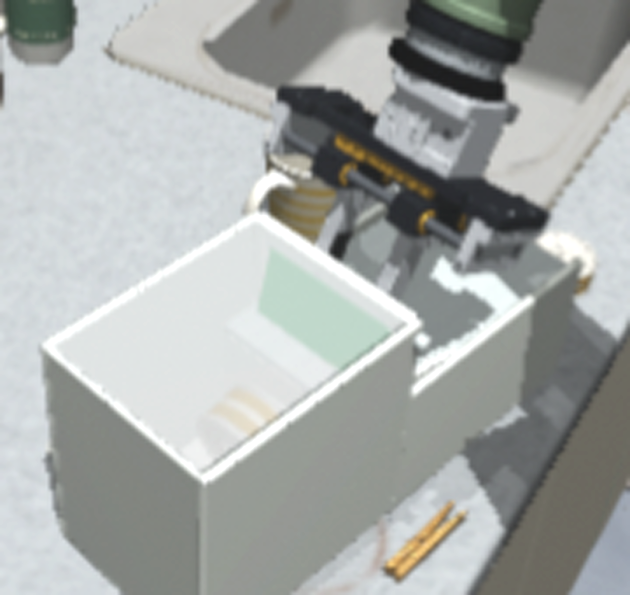

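The tin has dropped into the well and the flap is down on the fingertips. I'll draw back along the shelf, then up clear.

>>> carry_out:
  rows:
    - {"dx":-0.005,"dy":-0.009,"dz":0,"ax":0,"ay":0,"az":0,"fingers":40}
    - {"dx":-0.01,"dy":-0.018,"dz":0,"ax":0,"ay":0,"az":0,"fingers":40}
    - {"dx":-0.016,"dy":-0.03,"dz":0,"ax":0,"ay":0,"az":0,"fingers":40}
    - {"dx":-0.024,"dy":-0.045,"dz":0,"ax":0,"ay":0,"az":0,"fingers":40}
    - {"dx":-0.033,"dy":-0.062,"dz":0,"ax":0,"ay":0,"az":0,"fingers":40}
    - {"dx":-0.042,"dy":-0.079,"dz":0,"ax":0,"ay":0,"az":0,"fingers":40}
    - {"dx":-0.052,"dy":-0.097,"dz":0,"ax":0,"ay":0,"az":0,"fingers":40}
    - {"dx":-0.061,"dy":-0.115,"dz":0,"ax":0,"ay":0,"az":0,"fingers":40}
    - {"dx":-0.088,"dy":-0.11,"dz":0,"ax":0,"ay":0,"az":0,"fingers":40}
    - {"dx":-0.115,"dy":-0.1,"dz":0,"ax":0,"ay":0,"az":0,"fingers":40}
    - {"dx":-0.15,"dy":-0.085,"dz":0,"ax":0,"ay":0,"az":0,"fingers":40}
    - {"dx":-0.15,"dy":-0.085,"dz":0,"ax":0,"ay":0,"az":0,"fingers":40}
    - {"dx":-0.15,"dy":-0.085,"dz":0,"ax":0,"ay":0,"az":0,"fingers":40}

```text
time: 7.9
tcp_pos: [0.4335, -0.0987, 0.1807]
tool_rot: [1.566, 1.082, 1.331]
wrist_force: [-0.4, 0.2, -0.8]
gripper_width: 0.401
```

Run:
```python
from h import *
show()
for n in ('wrist','side','top'):
    im=optics.get_image(n); cv2.imwrite(f'pics/{n}9.png',im[:,:,::-1])
im=cv2.imread('pics/side9.png');cv2.imwrite('pics/side9c.png',cv2.convertScaleAbs(cv2.resize(im[140:310,220:400],None,fx=3.5,fy=3.5,interpolation=cv2.INTER_CUBIC),alpha=1.2))
im=cv2.imread('pics/top9.png');cv2.imwrite('pics/top9c.png',cv2.convertScaleAbs(cv2.resize(im[160:300,170:410],None,fx=3.3,fy=3.3,interpolation=cv2.INTER_CUBIC),alpha=1.4))
```

```text
t 7.9 store [-1.328e-01 -1.000e-04  1.807e-01] tcp [ 0.4335 -0.0987  0.1807] F [-0.4  0.2 -0.8] w 0.401
q [-0.78  0.03  1.82  0.41  1.56 -0.61]
tool axes in store (cols) [[0.469, 0.883, 0.001], [-0.001, 0.002, -1.0], [-0.883, 0.469, 0.002]]
```

View pics/wrist9.png

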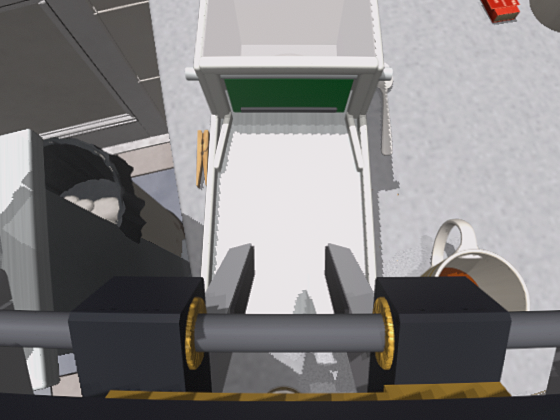

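View pics/side9c.png

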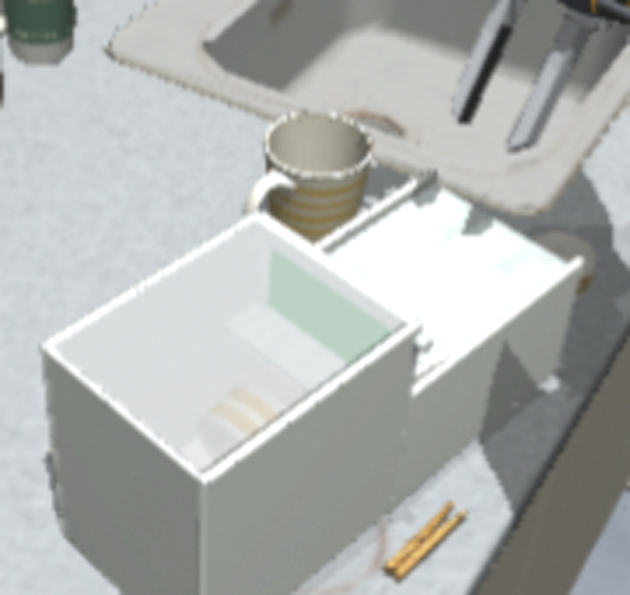

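View pics/top9c.png

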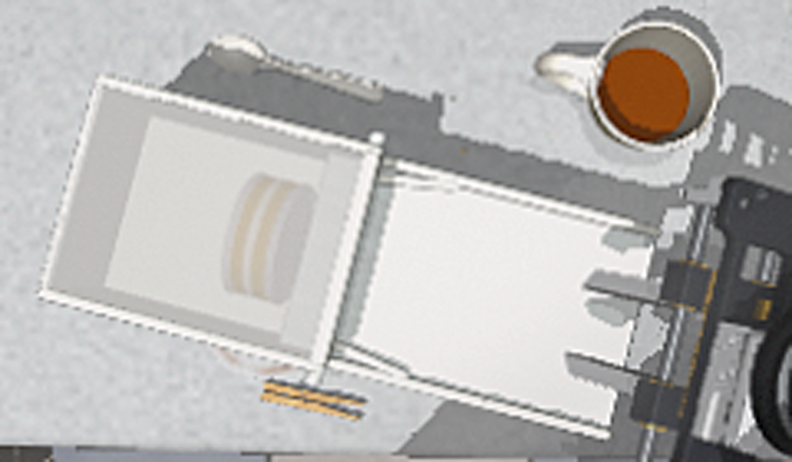

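The tin is in the well, resting on its rim, and the flap is shut. I'll check the tin's position and that it's at rest after a short wait.

>>> carry_out:
  rows:
    - {"dx":0,"dy":0,"dz":0,"ax":0,"ay":0,"az":0,"fingers":40}
    - {"dx":0,"dy":0,"dz":0,"ax":0,"ay":0,"az":0,"fingers":40}
    - {"dx":0,"dy":0,"dz":0,"ax":0,"ay":0,"az":0,"fingers":40}
    - {"dx":0,"dy":0,"dz":0,"ax":0,"ay":0,"az":0,"fingers":40}
    - {"dx":0,"dy":0,"dz":0,"ax":0,"ay":0,"az":0,"fingers":40}
    - {"dx":0,"dy":0,"dz":0,"ax":0,"ay":0,"az":0,"fingers":40}
    - {"dx":0,"dy":0,"dz":0,"ax":0,"ay":0,"az":0,"fingers":40}
    - {"dx":0,"dy":0,"dz":0,"ax":0,"ay":0,"az":0,"fingers":40}
    - {"dx":0,"dy":0,"dz":0,"ax":0,"ay":0,"az":0,"fingers":40}
    - {"dx":0,"dy":0,"dz":0,"ax":0,"ay":0,"az":0,"fingers":40}

```text
time: 9.05
tcp_pos: [0.4323, -0.0967, 0.1788]
tool_rot: [1.576, 1.079, 1.34]
wrist_force: [-0.3, 0.4, -0.0]
gripper_width: 0.401
```

Run:
```python
from h import *
show()
a=cv2.imread('pics/top9.png').astype(int); b=optics.get_image('top')[:,:,::-1]; cv2.imwrite('pics/top10.png',b)
a2=cv2.imread('pics/side9.png').astype(int); b2=optics.get_image('side')[:,:,::-1]; cv2.imwrite('pics/side10.png',b2)
print('top diff',abs(a-b)[175:280,180:285].max(),'side diff',abs(a2-b2)[195:300,230:345].max())
a0=cv2.imread('pics/top0.png').astype(int)
for n,(v0,v1,u0,u1) in dict(mug=(160,210,330,385),spoon=(168,192,232,305),peg=(272,290,247,285)).items(): print(n,abs(a0-b)[v0:v1,u0:u1].max(), abs(a0-b)[v0:v1,u0:u1].mean())
t=optics.calibration('top'); s=optics.calibration('side')
A=[];B=[]
for c,p in ((t,(170+268/3.3,160+237/3.3)),):
    for z in (.05,.06,.07,.08): print(z,W2S(at_z(c,p,z)).round(4))
b2=b2.copy();cv2.imwrite('pics/side10c.png',cv2.resize(b2[195:300,225:345],None,fx=6,fy=6,interpolation=cv2.INTER_CUBIC))
```

```text
t 9.05 store [-0.1311  0.0016  0.1788] tcp [ 0.4323 -0.0967  0.1788] F [-0.3  0.4 -0. ] w 0.401
q [-0.78  0.03  1.82  0.41  1.56 -0.61]
tool axes in store (cols) [[0.472, 0.882, 0.002], [0.003, 0.0, -1.0], [-0.882, 0.472, -0.002]]
top diff 4 side diff 39
mug 52 9.25721212121212
spoon 16 9.933409436834093
peg 16 10.475633528265107
0.05 [0.0583 0.001  0.05  ]
0.06 [0.0574 0.001  0.06  ]
0.07 [0.0565 0.001  0.07  ]
0.08 [0.0557 0.001  0.08  ]
```

View pics/side10c.png

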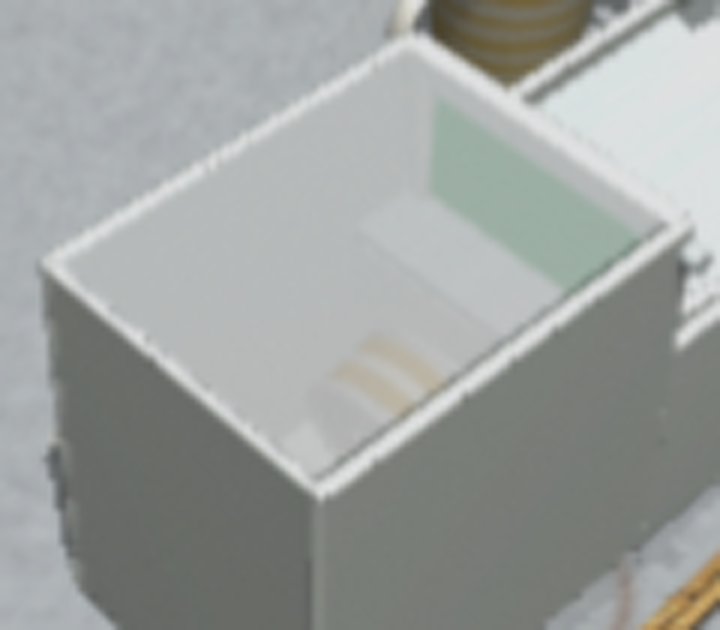

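Run:
```python
from cell import close_job
print(close_job())
```

```text
the job is handed in; nothing more can be done
None
```

The tin is in the well, the flap is shut and the job is handed in; it reports no verdict. I pushed the tin along the shelf with both tips, centred it, and went on under the flap until it dropped. Then I drew the fingers back and raised them clear, at about 9 s of the 45 s allowed.

**Last checks**
- **Tin:** it came to rest on its rim, leaning slightly, rather than flat. Its centre is at about store x = 0.057, y = 0.001. I did not measure its height, but resting on the well floor its centre should be near 0.05 m, well below 0.095. Pictures 1 s apart show no movement in the top view. The side view did change in part of the crop, and I took that for arm or shadow movement without tracing it.
- **Flap:** it hangs shut in the wrist view, judged by eye only.
- **Bystanders:** mug, spoon and peg look unmoved. The comparison with the first picture differed by about 10 grey levels around all three, which I took for exposure. Around the mug it reached 52 in places, probably the gripper's shadow.
- **Robot:** it is clear of everything, with wrist force under 1 N.

**What disagreed**
- **TCP offset:** all three cameras put the real fingertips 30 mm or more behind the reported TCP (wrist fit 31 mm, top and side 37–40 mm). I used 32 mm. Finding no contact with the TCP below the shelf top confirmed there was an offset.
- **Store position:** the wrist camera placed the store about 3 mm to the side of my first fit, so I shifted the fit by 2 mm.
- **Refused call:** the first move call was refused whole, probably because one row lacked its turn values. Nothing moved.

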